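# Shut the red air valve under the sliding cover

## Robot

A 6-joint arm with a two-finger parallel gripper is mounted at the origin on the work surface. World frame = base frame: x ahead of the robot, y to its left, z up, the work surface at z = 0. Lengths are in mm, angles in rad, forces in N, time in s.
With the tool pointing down it reaches from about 350 to 775 mm from the base axis. Payload 5.5 kg.
Tool frame: the origin (TCP) lies midway between the tips of the shut fingers; the grasp point (between the pads) lies 19 mm behind it; x points along the fingers, z is the direction in which the jaws open and shut, and the axes are right-handed (so a half turn about x gives the same grasp; the last joint's range is limited). The gripper opens to 85 mm and grips with 20 to 120 N. Pads are 22 mm wide; open, the fingers measure 114 mm over their backs; the gripper's body (76 mm by 85 mm) begins 54 mm behind the grasp point. The pads swing forward as they close: fully open they stand 13 mm farther back than shut.
Start: joints at [1.077, 0.313, 0.046, 1.304, 0, 1.431], TCP at [199.244, 539.42, 231.323] pointing down, gripper open.
Joint ranges: [-2.76, 2.76], [-0.86, 1.69], [-1.03, 1.26], [-2.2, 2.34], [-1.47, 1.5], [-3.14, 3.14]. Speed limits (rad/s): [2.57, 2.57, 3.14, 3.14, 3.14, 3.14].

## Interface

Orientations are given as a rotation vector (axis times angle).
In Python, from station import telemetry, vision, hand_in gives the robot as it stands. The module is installed in compiled form; this text tells all that it offers.
- The arm moves only by the tool drive_tool, never from a script. Its argument "rows" is a list that holds one entry, the list of rows, each a list of 7 numbers: the shift along the tool's x, y, z in units of 50 mm (1.0 is 50 mm), then the turn, a rotation vector about the tool's x, y, z in rad, then the finger opening in mm, from 0 to 85.4. A call has 1 to 8 rows; each row is the pose to reach, as a shift and turn from the pose commanded when the call began, along the tool's axes at that moment; what a row does not reach only later rows make up. A row lasts 1/8 s, in which the tool goes at most 62.5 mm and 10.7 degrees, less where a joint would pass 70% of its speed; a pose out of reach is approached as far as the arm can. A call with a gripper value outside its range is refused whole. The fingers move at their own pace and stop on an object; "grip_force" is the grip in N (left out, the last holds). Time passes only in rows, so rows that repeat a pose let the fingers close. It gives the time, the measured TCP pose, the force and the opening at its end, in the units of the state.
- telemetry.get_state(): the state, without advancing time (a new reading comes with each control period).
- vision.get_image(name): name is "scene" or "top" or "wrist"; returns the picture (420x560x3 uint8, blue, green, red); there is no depth.
- vision.calibration(name): a dict with "fx", "fy", "cx", "cy" (pixels), "dist" ([k1, k2, p1, p2, k3] as OpenCV has them; the pictures are not rectified), "rvec" (rotation vector, rad) and "tvec" (3), from world to camera coordinates, as OpenCV has them. Camera axes: x right, y down, z forward; pixel columns grow to the right and rows downward; lengths in mm; the calibration is good to about 2 mm. A picture is of the moment at which its call begins: read the wrist's pose just before it. calibration takes no time and is no camera call; for the wrist camera it gives the pose at the moment of the call.
- hand_in(): hands the job in, once; it reports no verdict.
Trained networks look in the newest picture that a camera, given by its name, has taken for a name from the list of things; names that differ only in an ending like _2 or _b are one class to them, and where a whole thing is asked for, a point or a joint stands for the part that bears it (a point fixed in the world has none). Each returns a list of dicts, best first, with "confidence" (0 to 1); they miss things now and then, are a little off and sometimes report something else, mostly with a low value. They report only what shows in the picture. A call takes as long as a camera call.
- vision.find_in(camera, thing): "location" ([x, y, z] in mm, in the coordinates of the camera as it stood for that picture, good to about 4 mm: the middle of the surface that is visible of it).
- vision.trace(camera, thing): "pixels" (420x560 bool, what is visible of it).
- vision.spot_point(camera, thing): "location" ([x, y, z] in mm, in the coordinates of the camera as it stood for that picture, good to about 4 mm: a listed point, or the origin of a listed thing).
The state is a dict: "clock": time; "joint_pos": joint angles; "qd": joint speeds; "joint_torque": joint torques, N m; "position": TCP position; "orientation": TCP orientation; "contact_force": force on the tool from outside, world axes, zero at the start; "moment": the same for the moment, N m; "grip_width": opening from 0.0 (shut) to 1.0 (fully open).
Only numpy, scipy, OpenCV 4.12 (cv2) and the standard library are available. Lean on these libraries where they do the work, as an engineer would, in place of code of your own. Each camera call takes 0.05 s, during which the arm holds its last target. There are 200 camera calls.

## Task

The workshop's compressed-air manifold sits in the plywood box on the bench, under a loose cover that keeps the shavings out. Push the cover aside along its guides, off the valves and right up to the stop at the other end of the box, without lifting it; then push the red lever a quarter turn clockwise, fully shut against its stop. Leave the blue and green valves open and do not disturb the bowl, blank, tub and gouge standing around.

Things in the scene. Friction and masses are not known exactly. Their poses are not given: they have to be found in the camera images.
- box: plywood manifold box, 230 (x) x 660 (y) mm, long walls 90 mm high, screwed to the bench; origin at the middle of its underside, at bench height. Aluminium guide strips along its long edges and stops at both ends rise to height 102 mm. From its middle to its +y end it has a closed deck at height 88 mm. Pipe couplers stick out 36 mm from its -x side, at height 42 mm
- bay (a point): middle of the valve bay's mouth, at rim height 90 mm, in the box's -y half; axes as the box's. The bay is open at the top, 200 (x) x 314 (y) mm; the three valve stems stand in it 25 mm to +x of this point, at y = -101, -17 and +67 mm from it. Behind them run the header pipe and a small gauge, tops at 76 mm or lower
- cover: loose light plywood cover, 216 (x) x 318 (y) x 9 mm, about 0.4 kg, lying on the long walls between the guide strips with 2 mm play each side; origin at the middle of its underside (height 90 mm), axes as the box's. At the start it hides the valve bay. It slides to the box's +y, onto the deck, with a few newtons
- batten (a point): top centre of the dark wooden batten across the cover's middle: 120 (x) x 20 (y) x 20 mm, between heights 99 and 119 mm; moves with the cover; axes as the box's
- cover_home (a point): where the cover's origin lies when the cover is fully aside, its edge against the stop at the box's +y end (159 mm to +y of the box's origin, height 90 mm); axes as the box's
- valve_red: brass ball valve with the red lever, fixed in one of the box's three places (which varies). Origin on the lever's vertical stem axis, at bench height; axes as the box's. Lever: thin steel, then a red sleeve from 22 to 66 mm from the axis, 16 mm wide, between heights 67 and 79 mm. Below it, pipes reach height 52, the valve body 59 mm
- valve_blue: brass ball valve with the blue lever, fixed in one of the box's three places (which varies). Origin on the lever's vertical stem axis, at bench height; axes as the box's. Lever: thin steel, then a blue sleeve from 22 to 66 mm from the axis, 16 mm wide, between heights 67 and 79 mm. Below it, pipes reach height 52, the valve body 59 mm
- valve_green: brass ball valve with the green lever, fixed in one of the box's three places (which varies). Origin on the lever's vertical stem axis, at bench height; axes as the box's. Lever: thin steel, then a green sleeve from 22 to 66 mm from the axis, 16 mm wide, between heights 67 and 79 mm. Below it, pipes reach height 52, the valve body 59 mm
- lever_red (a joint): red lever's angle (rad) about its vertical stem: 0 = open, along its pipe, pointing to the box's -x; grows clockwise seen from above; 1.571 = shut, at its stop, pointing to the box's +y. Stiff (about 0.22 N m: 5 N at 45 mm from the stem), stays where left. Starts open or nearly so.
- lever_blue (a joint): blue lever's angle (rad) about its vertical stem: 0 = open, along its pipe, pointing to the box's -x; grows clockwise seen from above; 1.571 = shut, at its stop, pointing to the box's +y. Stiff (about 0.22 N m: 5 N at 45 mm from the stem), stays where left. Not to be turned.
- lever_green (a joint): green lever's angle (rad) about its vertical stem: 0 = open, along its pipe, pointing to the box's -x; grows clockwise seen from above; 1.571 = shut, at its stop, pointing to the box's +y. Stiff (about 0.22 N m: 5 N at 45 mm from the stem), stays where left. Not to be turned.
- lever_red_end (a point): outer end of the red lever's sleeve, 66 mm from its stem axis, at mid-thickness (height 73 mm); turns with the lever, whose own -x points outwards from stem to end
- lever_blue_end (a point): outer end of the blue lever's sleeve, 66 mm from its stem axis, at mid-thickness (height 73 mm); turns with the lever, whose own -x points outwards from stem to end
- lever_green_end (a point): outer end of the green lever's sleeve, 66 mm from its stem axis, at mid-thickness (height 73 mm); turns with the lever, whose own -x points outwards from stem to end
- bowl: loose dark wooden bowl, 116 mm across, 52 mm high, on the bench beyond the box's +y end; origin at its underside centre; leave alone
- blank: loose light wooden turned blank, 66 mm across, 70 mm high, on the bench beyond the box's -y end; origin at its underside centre; leave alone
- tub: loose small yellow plastic tub, 68 mm across, 60 mm high, on the bench beyond the box's -y end; origin at its underside centre; leave alone
- gouge: loose turning gouge with wooden handle, about 300 mm long and 29 mm high, lying along the box's +x side on the bench; origin near its middle, at its underside; its y axis points to the steel end; leave alone

How it is judged:
By the outcome, as a careful person would: the job done as asked, in the order asked, and still so for the second after the job is handed in, with the robot touching nothing.
It also fails if it takes over 54 s, if anything falls off the work surface, if the arm or the gripper's body presses on something with over 40 N, if the wrist force passes 120 N, or if a joint passes its speed limit or range.

## Working session

There is one attempt and no reset: what is moved stays moved. The work goes in short steps, Python scripts to look and compute and a tool call to move; the robot and the scene stay as the last step left them, time stands still between calls to the robot, and variables do not carry over. Pictures are saved under pics/ and viewed, about 8 in all and at most 12, crops included, and the job is handed in when it is done.

Besides the shell and the picture viewer there is one more tool, called after "Call:" in YAML: its name, and indented under it one key for each argument. drive_tool: Moves the arm, as the interface text tells. Its arguments: {"type":"object","properties":{"rows":{"type":"array"},"grip_force":{"type":"number"}},"required":["rows"]}

```bash
mkdir -p pics; cat > h.py <<'E'
import numpy as np, cv2
from station import telemetry, vision
def cam(n):
    c=vision.calibration(n); R=cv2.Rodrigues(np.array(c["rvec"],float))[0]; t=np.array(c["tvec"],float).ravel()
    return c,R,t
def w(n,loc,C=None):
    c,R,t=C or cam(n); return R.T@(np.array(loc)-t)
def proj(n,p):
    c,R,t=cam(n); K=np.array([[c["fx"],0,c["cx"]],[0,c["fy"],c["cy"]],[0,0,1]])
    return cv2.projectPoints(np.array(p,float).reshape(-1,1,3),np.array(c["rvec"],float),t,K,np.array(c["dist"],float))[0].reshape(-1,2)
def ray(n,px,z):
    c,R,t=cam(n); K=np.array([[c["fx"],0,c["cx"]],[0,c["fy"],c["cy"]],[0,0,1]])
    u=cv2.undistortPoints(np.array(px,float).reshape(-1,1,2),K,np.array(c["dist"],float)).reshape(-1,2)
    d=np.c_[u,np.ones(len(u))]@R; o=-R.T@t
    return o+d*((z-o[2])/d[:,2])[:,None]
def toolR(): 
    s=telemetry.get_state(); return np.array(s["position"]),cv2.Rodrigues(np.array(s["orientation"],float))[0]
def shift(target):
    p,R=toolR(); return R.T@(np.array(target)-p)/50
E
python3 - <<'E'
from h import *
s=telemetry.get_state(); print(s); print(toolR()[1].round(3))
for n in("top","scene"):
    cv2.imwrite(f"pics/{n}0.png",vision.get_image(n))
    for th in("box","cover","batten","cover_home","bay","bowl","blank","tub","gouge"):
        for r in vision.spot_point(n,th)[:1]: print(n,th,w(n,r["location"]).round(1),round(r["confidence"],2))
E
```

```text
{'clock': 0.0, 'joint_pos': array([ 1.07742937e+00,  3.14032571e-01,  4.49713287e-02,  1.30361556e+00,
       -1.93685375e-05,  1.43119946e+00]), 'qd': array([ 0.00093717,  0.00058249,  0.0009622 , -0.00181127,  0.00053978,
        0.00099898]), 'joint_torque': array([-2.49777740e-04, -4.80632293e+01,  2.98529971e+01,  1.95403537e-02,
        1.56258457e-04, -2.29901781e-05]), 'position': array([198.96418698, 538.92271139, 230.38745769]), 'orientation': array([-0.94571745,  1.35775928,  0.94428403]), 'contact_force': array([ 0.89380509, -0.53961146, -0.03165545]), 'moment': array([-0.04425517, -0.02584487, -0.0061711 ]), 'grip_width': 1.0011500670431135}
[[-0.001 -0.938  0.346]
 [-0.002  0.346  0.938]
 [-1.     0.    -0.002]]
top box [5.554e+02 4.930e+01 5.000e-01] 0.56
top cover [ 545.3 -106.2   91. ] 0.89
top batten [ 545.6 -105.5  117.8] 0.79
top cover_home [564.2 202.6  86.9] 0.92
top bowl [525.9 506.1   1.7] 0.66
top tub [ 628.7 -377.7   -6.3] 0.8
top gouge [741.9 124.1  -0.8] 0.58
scene box [556.6  45.9  -3.9] 0.59
scene cover [ 545.7 -109.2   90.5] 0.83
scene batten [ 547.2 -107.4  118.3] 0.83
scene cover_home [564.7 206.7  93.1] 0.72
scene bay [ 626.7 -375.     1.9] 0.42
scene bowl [529.3 508.5  -2.2] 0.76
scene blank [ 456.7 -354.9    1.5] 0.74
scene tub [ 6.282e+02 -3.756e+02  4.000e-01] 0.9
scene gouge [745.9 119.4   2.9] 0.98
```

View pics/top0.png

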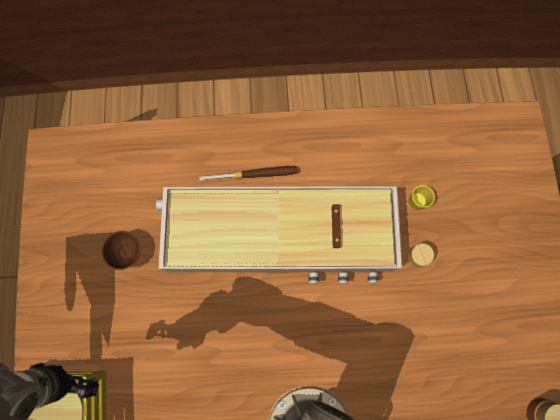

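View pics/scene0.png

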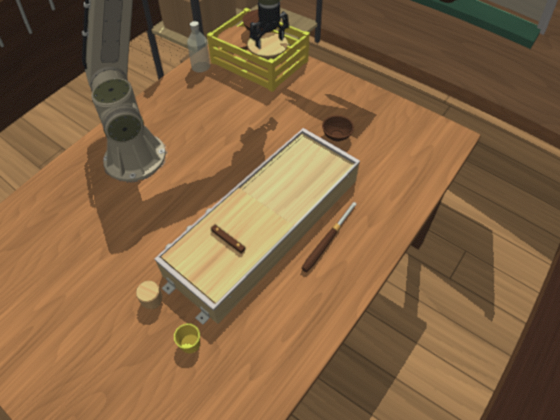

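The top view shows the box at about (160–400, 187–269), with the batten at (337,226). The couplers are below at row 278, the gouge above at (250,173), the bowl at (122,250), the tub at (422,197) and the blank at (422,254). The network positions agree with each other; box yaw is about -0.06. I'll push with the fingers part-open behind the batten, one on each side of its centre.

```bash
python3 - <<'E'
from h import *
yaw=np.arctan2(-19,312)
by=np.array([-np.sin(yaw),np.cos(yaw),0]);b=np.array([546.4,-106.5,0])
print(yaw,shift(b-50*by+[0,0,190]))
p,R=toolR(); Rz=np.array([np.cos(yaw),np.sin(yaw),0]); T=np.c_[[0,0,-1],np.cross(Rz,[0,0,-1]),Rz]
print(cv2.Rodrigues(R.T@T)[0].ravel())
# box corner check
print(ray("top",[(163,187),(398,187),(401,269),(160,269)],102).round())
E
```

```text
-0.06082232362531631 [  0.82567547 -11.27762079 -10.67013968]
[ 1.27781487e+00  1.10063561e-04 -4.50230265e-05]
[[ 686.  368.  102.]
 [ 646. -294.  102.]
 [ 415. -275.  102.]
 [ 454.  377.  102.]]
```

Call:
drive_tool:
  rows:
    - [[0.8,-2,-1.9,0.16,0,0,60],[0.8,-3,-2.8,0.32,0,0,60],[0.8,-4,-3.8,0.48,0,0,60],[0.8,-5,-4.7,0.64,0,0,60],[0.8,-6,-5.7,0.8,0,0,60],[0.8,-7.5,-7.1,0.96,0,0,60],[0.8,-9,-8.5,1.12,0,0,60],[0.8,-11.28,-10.67,1.278,0,0,60]]

```text
clock: 2.0
position: [420.2, 92.6, 192.9]
orientation: [0.052, 1.569, -0.052]
contact_force: [0.2, 0.0, 0.7]
grip_width: 0.702
```

```bash
cat > n.py <<'E'
from h import *
yaw=-0.0605
by=np.array([-np.sin(yaw),np.cos(yaw),0]);bx=np.array([np.cos(yaw),np.sin(yaw),0])
def to(target):
    p,R=toolR(); T=np.c_[[0,0,-1],np.cross(bx,[0,0,-1]),bx]
    print("pos",p.round(1),"shift",shift(target).round(3),"rot",cv2.Rodrigues(R.T@T)[0].ravel().round(3),"clock",telemetry.get_state()["clock"])
E
python3 - <<'E'
from n import *
to(np.array([546.4,-106.5,190])-50*by)
E
```

```text
pos [420.2  92.6 192.9] shift [ 0.06  -4.805  2.788] rot [-0.006  0.001 -0.   ] clock 2.0
```

Call:
drive_tool:
  rows:
    - [[0.05,-1.2,0.7,0,0,0,60],[0.05,-2.4,1.4,0,0,0,60],[0.05,-3.6,2.1,0,0,0,60],[0.05,-4.8,2.79,-0.005,0,0,60],[0.05,-4.8,2.79,-0.005,0,0,60],[0.05,-4.8,2.79,-0.005,0,0,60]]

```text
clock: 2.75
position: [544.6, -155.7, 189.5]
orientation: [0.046, 1.57, -0.046]
contact_force: [-1.0, 0.1, -0.0]
grip_width: 0.699
```

```bash
python3 - <<'E'
from n import *
C=cam("wrist"); im=vision.get_image("wrist"); cv2.imwrite("pics/w1.png",im)
for n in("batten","cover"):
    for r in vision.spot_point("wrist",n)[:2]: print(n,w("wrist",r["location"],C).round(1),r["confidence"])
to(np.array([546.4,-106.5,190])-50*by)
E
```

```text
cover [ 541.3 -108.    91.6] 0.71
pos [ 543.4 -152.7  189.9] shift [-0.002 -0.075  0.004] rot [ 0.005 -0.001 -0.001] clock 2.9
```

View pics/w1.png

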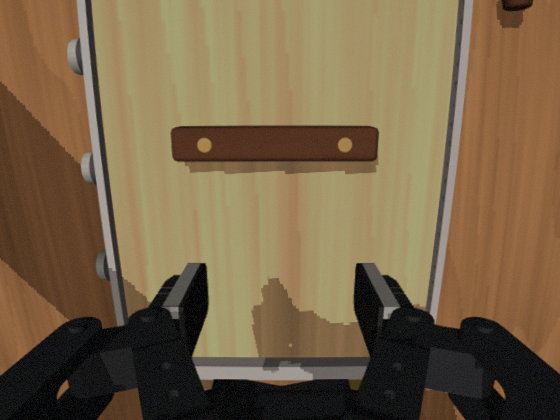

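The wrist view shows the batten at (172–378, 127–161), nearly straight, with the fingertips symmetric about it. I'll check its position by pixel ray at height 119.

```bash
python3 - <<'E'
from n import *
q=ray("wrist",[(172,127),(378,126),(378,157),(172,157)],119); print(q.round(1),q.mean(0).round(1), np.linalg.norm(q[0]-q[1]),np.linalg.norm(q[0]-q[3]))
b=q.mean(0);b[2]=106
to(b-40*by)
E
```

```text
[[ 484.2  -90.8  119. ]
 [ 601.   -96.6  119. ]
 [ 601.2 -114.3  119. ]
 [ 482.1 -107.8  119. ]] [ 542.1 -102.4  119. ] 116.95912246402631 17.13814259846488
pos [ 543.4 -152.7  189.9] shift [ 1.678  0.202 -0.083] rot [ 0.005 -0.001 -0.001] clock 2.9
```

Call:
drive_tool:
  rows:
    - [[0.4,0.1,0,0.005,0,0,60],[0.8,0.2,0,0.005,0,0,60],[1.2,0.2,0,0.005,0,0,60],[1.5,0.2,0,0.005,0,0,60],[1.72,0.2,0,0.005,0,0,60],[1.72,0.2,0,0.005,0,0,60]]

```text
clock: 3.65
position: [544.0, -143.1, 103.4]
orientation: [0.048, 1.571, -0.047]
contact_force: [0.1, 0.2, 0.3]
grip_width: 0.706
```

Call:
drive_tool:
  rows:
    - [[0,0.2,0,0,0,0,60],[0,0.35,0,0,0,0,60],[0,0.5,0,0,0,0,60],[0,0.65,0,0,0,0,60],[0,0.8,0,0,0,0,60],[0,1.0,0,0,0,0,60]]

```text
clock: 4.4
position: [547.9, -93.4, 104.3]
orientation: [0.048, 1.57, -0.048]
contact_force: [-0.4, -3.4, 1.9]
grip_width: 0.704
```

Call:
drive_tool:
  rows:
    - [[0,0.3,0,0,0,0,60],[0,0.6,0,0,0,0,60],[0,0.9,0,0,0,0,60],[0,1.2,0,0,0,0,60],[0,1.5,0,0,0,0,60],[0,1.8,0,0,0,0,60],[0,2.1,0,0,0,0,60],[0,2.4,0,0,0,0,60]]

```text
clock: 5.4
position: [554.9, 27.1, 104.0]
orientation: [0.048, 1.57, -0.048]
contact_force: [-0.3, -2.6, 2.0]
grip_width: 0.699
```

```bash
python3 - <<'E'
from n import *
print(telemetry.get_state()["contact_force"])
C=cam("wrist"); im=vision.get_image("wrist"); cv2.imwrite("pics/w2.png",im)
for n in("cover_home","batten"):
  for c in("wrist","scene"):
    if n=="cover_home" and c=="scene": vision.get_image("scene")
    for r in vision.spot_point(c,n)[:1]: print(c,n,w(c,r["location"],C if c=="wrist" else None).round(1),r["confidence"])
to([550+14*.06,186,104])
E
```

```text
[-0.3336135  -2.57394876  2.04110904]
scene cover_home [565.2 208.   90.5] 0.65
wrist batten [550.7  50.1 120.3] 0.65
scene batten [553.5  47.2 118.2] 0.78
pos [554.7  26.2 103.7] shift [-3.000e-03  3.185e+00 -2.720e-01] rot [-0.    -0.001 -0.001] clock 5.7
```

View pics/w2.png

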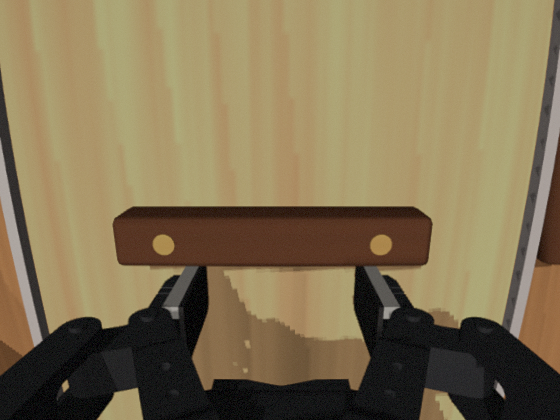

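The batten sits square against both fingers and is sliding at about 2.6 N. About 158 mm remain.

Call:
drive_tool:
  rows:
    - [[0,0.4,0,0,0,0,60],[0,0.8,0,0,0,0,60],[0,1.2,0,0,0,0,60],[0,1.6,0,0,0,0,60],[0,2.0,0,0,0,0,60],[0,2.4,0,0,0,0,60],[0,2.6,0,0,0,0,60],[0,2.8,0,0,0,0,60]]

```text
clock: 6.7
position: [563.5, 166.4, 104.1]
orientation: [0.048, 1.57, -0.048]
contact_force: [0.3, -1.1, 0.1]
grip_width: 0.702
```

Call:
drive_tool:
  rows:
    - [[0,0.05,0,0,0,0,60],[0,0.1,0,0,0,0,60],[0,0.15,0,0,0,0,60],[0,0.2,0,0,0,0,60]]

```text
clock: 7.2
position: [564.2, 175.6, 104.1]
orientation: [0.048, 1.57, -0.048]
contact_force: [-0.2, -1.2, -0.5]
grip_width: 0.705
```

Call:
drive_tool:
  rows:
    - [[0,0.05,0,0,0,0,60],[0,0.1,0,0,0,0,60],[0,0.14,0,0,0,0,60],[0,0.14,0,0,0,0,60]]

```text
clock: 7.7
position: [564.6, 183.2, 104.1]
orientation: [0.048, 1.57, -0.047]
contact_force: [-0.1, 0.1, -0.1]
grip_width: 0.703
```

Call:
drive_tool:
  rows:
    - [[0,0.03,0,0,0,0,60],[0,0.06,0,0,0,0,60],[0,0.06,0,0,0,0,60]]

```text
clock: 8.07
position: [564.9, 183.6, 104.1]
orientation: [0.045, 1.57, -0.052]
contact_force: [0.9, -9.6, 2.4]
grip_width: 0.702
```

A firm 9.6 N at TCP y=183.6, where the stop was expected. I'll back off, rise and look.

Call:
drive_tool:
  rows:
    - [[0,0.05,0,0,0,0,60],[0,0.05,0,0,0,0,60],[0,-0.3,0,0,0,0,60],[-0.5,-0.8,0,0,0,0,30],[-1.2,-1.5,0,0,0,0,0],[-2.0,-2.5,0,0,0,0,0],[-2.4,-3.5,0,0,0,0,0],[-2.4,-4.5,0,0,0,0,0]]

```text
clock: 9.07
position: [552.1, -40.3, 226.6]
orientation: [0.048, 1.565, -0.047]
contact_force: [0.3, 1.0, -0.9]
grip_width: -0.0
```

Call:
drive_tool:
  rows:
    - [[0,-1.0,-0.2,0,0,0,0],[0,-2.0,-0.5,0,0,0,0],[0,-2.0,-0.5,0,0,0,0],[0,-2.0,-0.5,0,0,0,0]]

```text
clock: 9.57
position: [519.9, -136.9, 224.1]
orientation: [0.049, 1.57, -0.048]
contact_force: [0.7, 0.9, -0.5]
grip_width: 0.004
```

```bash
python3 - <<'E'
from n import *
C=cam("wrist"); W=vision.get_image("wrist"); T=vision.get_image("top"); S=vision.get_image("scene")
cv2.imwrite("pics/m3.png",np.vstack([np.hstack([cv2.resize(W,(400,300)),cv2.resize(S,(400,300))]),np.hstack([cv2.resize(T[150:300,130:430],(800,300),interpolation=cv2.INTER_CUBIC)])]))
cv2.imwrite("pics/w3.png",W)
for n in("valve_red","valve_blue","valve_green","lever_red_end","lever_blue_end","lever_green_end","bay","batten","cover","cover_home"):
  for c in("wrist","top","scene"):
    for r in vision.spot_point(c,n)[:1]: print(c,n,w(c,r["location"],C if c=="wrist" else None).round(1),round(r["confidence"],2))
to([550,-100,200])
E
```

```text
wrist valve_red [ 5.703e+02 -4.940e+01  5.000e-01] 0.77
top valve_red [574.8 -49.8  -2.4] 0.65
scene valve_red [ 5.764e+02 -4.420e+01  2.000e-01] 0.83
wrist valve_blue [ 566.  -130.5   -1.8] 0.88
top valve_blue [ 568.3 -130.5   -1.5] 0.75
scene valve_blue [ 569.  -127.4    5.7] 0.66
wrist valve_green [ 562.5 -216.9    3.4] 0.78
top valve_green [509.5 -40.3  74.5] 0.4
scene valve_green [ 5.579e+02 -2.152e+02 -1.000e-01] 0.83
wrist lever_red_end [508.7 -43.8  72.9] 0.89
top lever_red_end [510.2 -41.2  70.9] 0.62
scene lever_red_end [505.1 -42.4  71.3] 0.54
wrist lever_blue_end [ 499.8 -125.1   79.5] 0.92
top lever_blue_end [ 501.9 -127.9   74.5] 0.45
scene lever_blue_end [ 499.9 -125.2   75.2] 0.67
scene lever_green_end [ 498.5 -206.2   76.8] 0.54
wrist bay [ 543.1 -112.9   93.8] 0.79
top bay [ 544.9 -114.2   87.1] 0.6
scene bay [ 543.5 -111.5   93.2] 0.92
top batten [561.3 206.9 117.3] 0.86
scene batten [565.8 199.7 118.1] 0.66
wrist cover [ 544.7 -115.5   91.2] 0.47
top cover [ 564.6 -131.    -2.2] 0.74
scene cover [564.5 205.4  91.8] 0.88
scene cover_home [509.8 -44.8  70.2] 0.27
pos [ 519.9 -137.1  224. ] shift [0.481 0.777 0.555] rot [-0.  0. -0.] clock 11.225
```

View pics/m3.png

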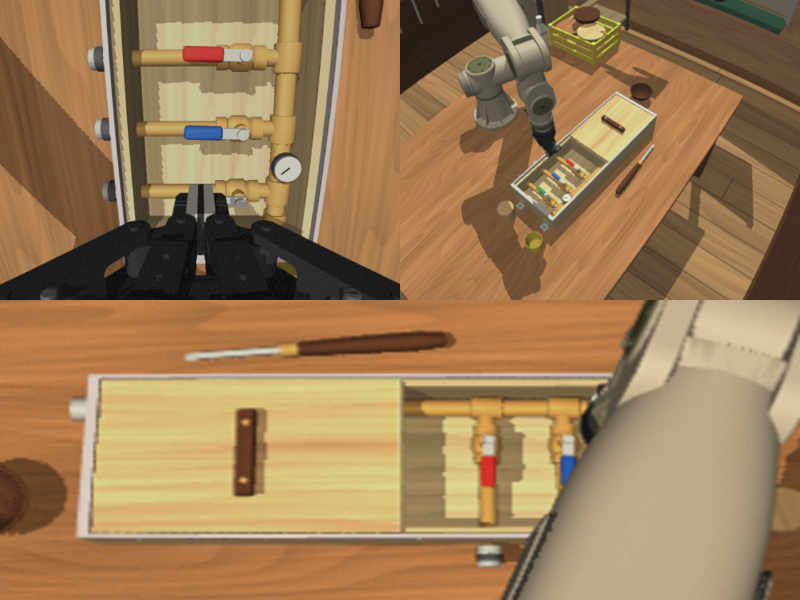

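The cover now lies fully over the deck. The valve bay is open, with red in the +y place, blue in the middle and green in the -y place, all levers pointing to -x. The stem from bay geometry is (573,-47.6), which matches the detected (574,-48).

```bash
python3 - <<'E'
from n import *
stem=np.array([573.3,-48,0])
to(stem-45*bx-31*by+[0,0,110])
for th in list(np.arange(0,1.6,0.157))+[1.571,1.65]:
    c,s=np.cos(th),np.sin(th); d=8+11*c+15*s
    print(round(th,3),((np.array([45*s-d*c+31, -45*c-d*s+45]))/50).round(2))
E
```

```text
pos [ 519.9 -137.1  224. ] shift [2.281 1.223 0.057] rot [-0.  0. -0.] clock 11.225
0.0 [0.24 0.  ]
0.157 [ 0.34 -0.06]
0.314 [ 0.46 -0.1 ]
0.471 [ 0.59 -0.13]
0.628 [ 0.73 -0.13]
0.785 [ 0.88 -0.11]
0.942 [ 1.03 -0.06]
1.099 [1.18 0.02]
1.256 [1.32 0.13]
1.413 [1.43 0.27]
1.57 [1.52 0.44]
1.571 [1.52 0.44]
1.65 [1.55 0.53]
```

Call:
drive_tool:
  rows:
    - [[0.4,0.7,0.05,0,0,0,0],[0.9,1.22,0.06,0,0,0,0],[1.5,1.22,0.06,0,0,0,0],[2.0,1.22,0.06,0,0,0,0],[2.28,1.22,0.06,0,0,0,0],[2.28,1.22,0.06,0,0,0,0]]

```text
clock: 11.98
position: [526.0, -76.3, 109.3]
orientation: [0.048, 1.572, -0.048]
contact_force: [-0.2, -0.0, -0.3]
grip_width: 0.002
```

```bash
python3 - <<'E'
from n import *
C=cam("wrist"); W=vision.get_image("wrist"); cv2.imwrite("pics/w4.png",W)
for n in("lever_red_end","valve_red"):
    for r in vision.spot_point("wrist",n)[:1]: print(n,w("wrist",r["location"],C).round(1),round(r["confidence"],2))
to(np.array([573.3,-48,66])-45*bx-31*by)
E
```

```text
lever_red_end [509.  -44.9  71.4] 0.57
valve_red [565.8 -48.4  -3.3] 0.58
pos [527.5 -76.8 111.1] shift [ 0.902  0.01  -0.021] rot [-0.001  0.002  0.   ] clock 12.125
```

View pics/w4.png

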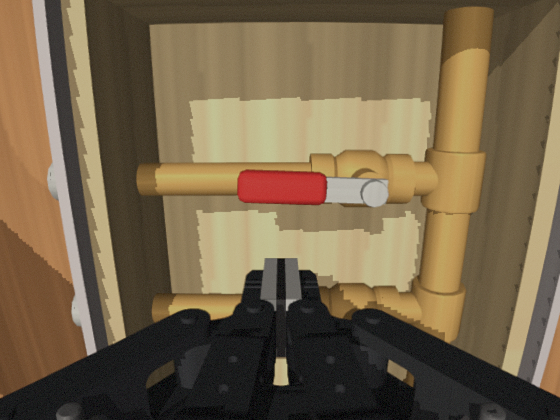

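The fingertips (281,262) sit over the gap between the blue and red levers, in line with the red sleeve (238–326, 186). Next I descend and push along the arc.

Call:
drive_tool:
  rows:
    - [[0.3,0,0,0,0,0,0],[0.6,0,0,0,0,0,0],[0.8,0,0,0,0,0,0],[0.9,0,0,0,0,0,0],[0.9,0,0,0,0,0,0]]

```text
clock: 12.75
position: [526.3, -76.3, 64.5]
orientation: [0.048, 1.571, -0.048]
contact_force: [-0.1, -0.9, 0.1]
grip_width: -0.003
```

Call:
drive_tool:
  rows:
    - [[0,0.12,0,0,0,0,0],[0,0.24,0,0,0,0,0],[0,0.34,-0.06,0,0,0,0],[0,0.46,-0.1,0,0,0,0],[0,0.59,-0.13,0,0,0,0]]

```text
clock: 13.38
position: [523.6, -48.0, 66.2]
orientation: [0.046, 1.567, -0.052]
contact_force: [1.5, -7.4, 1.1]
grip_width: 0.004
```

Call:
drive_tool:
  rows:
    - [[0,0.14,0,0,0,0,0],[0,0.29,0.02,0,0,0,0],[0,0.44,0.07,0,0,0,0],[0,0.59,0.15,0,0,0,0],[0,0.73,0.26,0,0,0,0],[0,0.73,0.26,0,0,0,0]]

```text
clock: 14.12
position: [536.5, -10.8, 65.1]
orientation: [0.047, 1.571, -0.048]
contact_force: [-2.4, -3.2, -0.1]
grip_width: -0.003
```

Call:
drive_tool:
  rows:
    - [[0,0.07,0.07,0,0,0,0],[0,0.12,0.14,0,0,0,0],[0,0.16,0.22,0,0,0,0],[0,0.19,0.28,0,0,0,0],[0,0.19,0.28,0,0,0,0]]

```text
clock: 14.75
position: [551.0, -2.2, 64.8]
orientation: [0.048, 1.572, -0.048]
contact_force: [-2.8, -3.4, -0.0]
grip_width: 0.001
```

```bash
python3 - <<'E'
from n import *
C=cam("wrist"); W=vision.get_image("wrist"); cv2.imwrite("pics/w5.png",W)
for r in vision.spot_point("wrist","lever_red_end")[:1]: print(w("wrist",r["location"],C).round(1),round(r["confidence"],2))
to(np.array([573.3,-48,66])-23*bx+45*by)
E
```

```text
[573.6  17.5  71.8] 0.65
pos [551.   -2.2  64.8] shift [-0.024  0.013  0.041] rot [-0.001 -0.001 -0.   ] clock 14.85
```

View pics/w5.png

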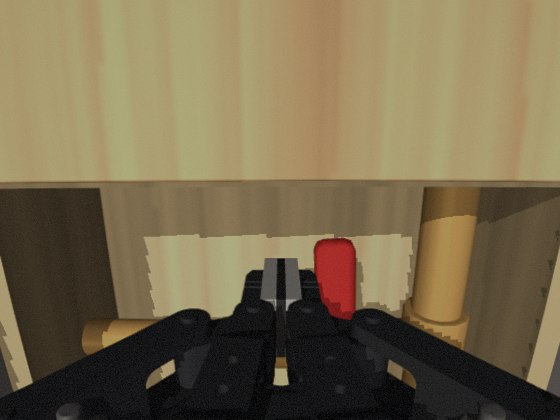

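The red sleeve now points almost to +y at (335,275), just to the right of the fingertips. I'll push further to +x until the force shows the stop.

Call:
drive_tool:
  rows:
    - [[0,0,0.05,0,0,0,0],[0,0,0.1,0,0,0,0],[0,0,0.1,0,0,0,0]]

```text
clock: 15.22
position: [553.9, -2.0, 64.6]
orientation: [0.048, 1.576, -0.047]
contact_force: [-10.6, -1.1, 3.7]
grip_width: -0.003
```

Call:
drive_tool:
  rows:
    - [[0,0,0.05,0,0,0,0],[0,0,0.1,0,0,0,0],[0,0,0.1,0,0,0,0]]

```text
clock: 15.6
position: [554.3, -1.9, 64.3]
orientation: [0.048, 1.584, -0.047]
contact_force: [-21.6, -0.4, 14.1]
grip_width: 0.001
```

The force rose to 22 N with no movement, so the lever is at its stop. I'll back off, rise straight up and check.

Call:
drive_tool:
  rows:
    - [[0,0,-0.2,0,0,0,0],[0,0,-0.4,0,0,0,0],[-0.5,0,-0.4,0,0,0,0],[-1.2,0,-0.4,0,0,0,0],[-2.2,0,-0.4,0,0,0,0],[-3.2,-0.3,-0.4,0,0,0,0],[-3.6,-1.0,-0.6,0,0,0,0],[-3.6,-1.6,-0.8,0,0,0,0]]

```text
clock: 16.6
position: [519.0, -81.4, 248.0]
orientation: [0.046, 1.563, -0.048]
contact_force: [0.0, -0.5, -0.2]
grip_width: -0.001
```

Call:
drive_tool:
  rows:
    - [[0,-1.0,-1,0,0,0,0],[0,-1.6,-1.6,0,0,0,0],[0,-1.6,-1.6,0,0,0,0],[0,-1.6,-1.6,0,0,0,0]]

```text
clock: 17.1
position: [433.0, -155.5, 245.6]
orientation: [0.048, 1.568, -0.049]
contact_force: [-0.2, -0.0, -0.5]
grip_width: 0.003
```

```bash
python3 - <<'E'
from n import *
C=cam("wrist"); W=vision.get_image("wrist"); T=vision.get_image("top"); S=vision.get_image("scene")
cv2.imwrite("pics/m6.png",np.vstack([np.hstack([cv2.resize(W,(400,300)),cv2.resize(S[60:330,120:400],(400,300))]),cv2.resize(T[150:300,100:450],(800,300),interpolation=cv2.INTER_CUBIC)]))
for n in("valve_red","lever_red_end","lever_blue_end","lever_green_end","batten","cover","bowl","blank","tub","gouge"):
  for c in("wrist","top","scene"):
    for r in vision.spot_point(c,n)[:1]: 
      if r["confidence"]>.5: print(c,n,w(c,r["location"],C if c=="wrist" else None).round(1),round(r["confidence"],2))
# stop-gap check: project cover +y edge for home pose in scene
s=telemetry.get_state();print(s["clock"],s["position"],s["contact_force"])
E
```

```text
wrist valve_red [568.6 -46.9  -1.8] 0.59
top valve_red [572.8 -51.1  -3. ] 0.97
scene valve_red [576.1 -45.5   0. ] 0.66
top lever_red_end [ 561.  -215.6    3.1] 0.67
wrist lever_blue_end [ 503.1 -124.8   78.7] 0.94
scene lever_blue_end [578.4 -43.7   1.3] 0.74
wrist lever_green_end [ 496.9 -212.9   72.6] 0.61
scene lever_green_end [ 498.  -206.1   74.5] 0.59
top batten [558.9 211.3 117.1] 0.59
scene batten [567.  203.7 117.7] 0.83
top cover [566.3 202.6  89.7] 0.61
scene cover [565.1 207.4  93.8] 0.94
top bowl [521.5 504.4   2.8] 0.84
scene bowl [528.7 507.1  -1.6] 0.76
scene blank [ 452.  -353.5    1.7] 0.6
wrist tub [ 6.264e+02 -3.800e+02  2.000e-01] 0.92
scene tub [ 629.5 -377.3    2.6] 0.75
top gouge [738.8 124.3  -1.1] 0.65
scene gouge [741.3 119.9   2. ] 0.73
18.75 [ 432.15612357 -155.29018955  245.05396483] [-0.16734907 -0.03689515  0.32716371]
```

View pics/m6.png

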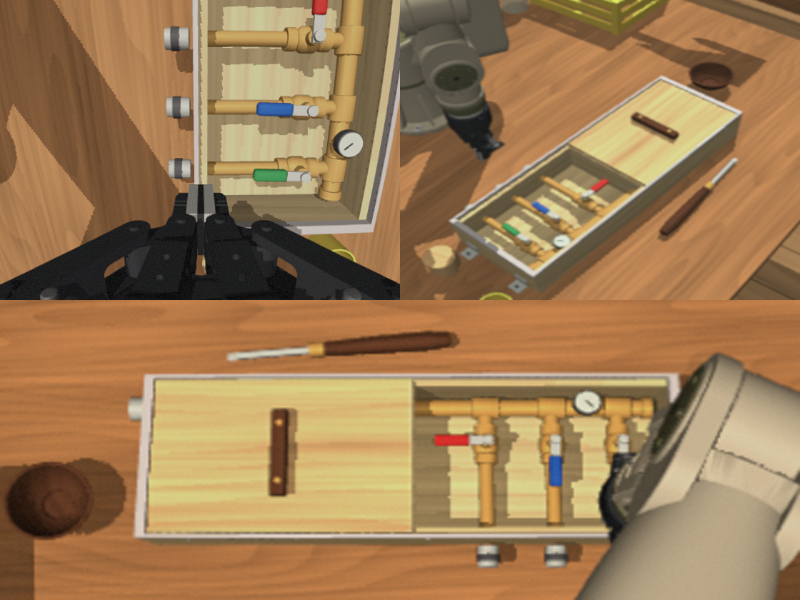

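The montage shows the cover against the +y stop, red pointing to +y, blue and green still pointing to -x, and the surrounding objects unmoved. I'll measure the red lever's angle once and hand in if it agrees.

```bash
python3 - <<'E'
from n import *
from station import hand_in
ok=[]
for c in("top","scene"):
    im=vision.get_image(c); h=cv2.cvtColor(im,cv2.COLOR_BGR2HSV)
    m=((h[...,0]<5)|(h[...,0]>175))&(h[...,1]>180)&(h[...,2]>90)
    k,l,st,ce=cv2.connectedComponentsWithStats(m.astype(np.uint8)); e=proj(c,[573+2.7,-4,76])[0]
    i=1+np.argmin(np.linalg.norm(ce[1:]-e,axis=1)); v=np.argwhere(l==i)[:,::-1]
    q=ray(c,v,78)[:,:2]; d=np.linalg.svd(q-q.mean(0))[2][0] if len(q)<2000 else None
    d=d*np.sign(d@by[:2]); a=np.arctan2(d@by[:2],-(d@bx[:2])); ok.append(a)
    print(c,len(q),q.mean(0).round(1),"lever angle",a.round(3))
if abs(np.mean(ok)-1.571)<0.08: print("handing in",hand_in())
E
```

```text
top 73 [573.3  -3.9] lever angle 1.569
scene 45 [578.4  -3.6] lever angle 1.547
the job is handed in; nothing more can be done
handing in None
```

I slid the cover along its guides onto the deck and up to the +y stop, then turned the red lever clockwise to its stop and handed the job in at about 19 s.

**Cover:** I pushed the batten with both fingers and never lifted the cover. It slid at 1–3 N until the force rose to about 10 N at the stop. Afterwards the scene and top cameras put the cover's origin at (565–566, 203–207), against an expected home of about (564.5, 204).

**Red lever:** I pushed it along its arc with shut fingers until the force reached 22 N with no further movement. The angle measured from the pictures was 1.569 rad (top) and 1.547 rad (scene), against 1.571 for fully shut. The scene figure is coarse, since it comes from only 45 pixels.

**Everything else:** In the last pictures the blue and green levers still point to -x, and the bowl, blank, tub and gouge are where they started, to within about 5 mm. That is about the networks' accuracy. The gripper was clear of everything at hand-in.

**Disagreements:** A few network readings were plainly wrong. The top camera placed the red lever's end on the green valve, and the scene camera placed the blue lever's end on the red valve. I ignored both, because the pictures and other readings contradicted them.

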